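# Close the board tester and start the test

## Robot

A 6-joint arm with a two-finger parallel gripper is mounted at the origin on a cart in front of the work surface, level with it; the furniture and walls round the work are solid. World frame = base frame: x ahead of the robot, y to its left, z up, the work surface at z = 0. Lengths are in m, angles in rad, forces in N, time in s.
With the tool pointing down it reaches from about 0.325 to 0.85 m from the base axis. Payload 15.5 kg.
Tool frame: the origin (TCP) lies midway between the tips of the shut fingers; the grasp point (between the pads) lies 19 mm behind it; z points along the fingers, y is the line along which they close (so a half turn about z gives the same grasp; the last joint's range is limited). The gripper opens to 91 mm and grips with 3 to 60 N. Pads are 32 mm wide; open, the fingers measure 118 mm over their backs; the gripper's body (76 mm by 178 mm) begins 60 mm behind the grasp point.
Start: joints at [-1.21, 0.494, 1.345, -0, 1.302, -0.096], TCP at [0.276, -0.561, 0.214] pointing down, gripper open.
Joint ranges: [-2.91, 2.91], [-0.82, 2.16], [0.22, 2.67], [-1.22, 4.37], [0.12, 2.79], [-3.08, 3.08]. Speed limits (rad/s): [1.89, 1.89, 2.57, 3.01, 3.01, 3.01].

## Interface

Orientations are given as a unit quaternion [x, y, z, w].
In Python, from station import manip gives the robot as it stands.
- The arm moves only by the shell command python3 drive.py FILE [FORCE], which reads ROWS from the file FILE. ROWS is a JSON list of rows, 1 to 5 of them, each of 7 numbers: dx, dy, dz in m, then a rotation vector rx, ry, rz in rad, then the finger opening in m; each row shifts and turns the commanded pose from where the row before left it, along the tool's axes as they then stand; what a row does not reach is not made up. A row lasts 1/8 s, in which the tool goes at most 0.0625 m and 0.188 rad, less where a joint would pass 70% of its speed; a pose out of reach is approached as far as the arm can. The fingers move at their own pace and stop on an object; FORCE is the grip in N (left out, the last holds). Time passes only in rows, so rows that do not move let the fingers close. It prints the time, the measured TCP pose, the force, the opening and the grip force at its end. Input that does not fit is refused with a message, and nothing moves.
- manip.get_obs(): the state, without advancing time (a new reading comes with each control period).
- manip.camera(name): name is "side" or "top" or "wrist"; returns a dict with "image" (384x512x3 uint8, red, green, blue), "range_z" (384x512 float32, m along the optical axis (not along the pixel's ray), 0 where there is no reading), "mtx" (3x3 intrinsics, pixels), "k1" (the pictures are not rectified: a ray, as slopes to the right and down, at radius r is drawn at 1 + k1 r^2 times it, then the intrinsics apply), "R" (3x3) and "t" (3): a world point X has camera coordinates R X + t. Camera axes: x right, y down, z forward; pixel columns grow to the right and rows downward; lengths in m; the calibration is good to about 2 mm. A picture is of the moment at which its call begins.
- manip.finish_job(): hands the job in; it is judged then, once.
The state is a dict: "clock": time; "joints": joint angles; "joint_velocities": joint speeds; "joint_efforts": joint torques, N m; "eef_pos": TCP position; "eef_rot": TCP orientation; "ft_force": force on the tool from outside, world axes, zero at the start; "moment": the same for the moment, N m; "opening": finger opening in m; "grasp_force": force on a finger pad.
Only numpy, scipy, OpenCV 4.12 (cv2) and the standard library are available. Lean on these libraries where they do the work, as an engineer would, in place of code of your own. Each camera call takes 0.05 s, during which the arm holds its last target. There are 200 camera calls.

## Task

Close the test jig on the desk: with the fingertips, push its raised lid over and down onto the circuit board, and press on the lid's front until the sprung latch has snapped over the lid's steel bar and holds it shut. Then press the green start button right in and let it come back. Push only, grasp and lift nothing: keep the fingers off the board and off the inner side of the lid, do not press start before the lid is latched, and leave the things round the jig where they are.

Things in the scene. Friction and masses are not known exactly. Their poses are not given: they have to be found in the camera images.
- jig: Clamshell tester for circuit boards, grey case with black top, 210 x 160 x 55 mm (x, y, z), does not move. Origin under the case at desk level, 115 mm behind its front edge; x points from the front (latch, button, robot's side) to the back (hinge), y to the left, z up. The shut lid covers x from -60 to +92 mm, its top at z = 75 mm; the front deck ahead of it is at z = 55 mm.
- lid_hinge (a point): Middle of the lid's hinge pin (runs along the jig's y), at x = +80, z = 70 mm in the jig's frame; fixed.
- lid (a joint): Lid angle (rad): 0 = shut and latched (level), grows as it opens, 1.57 upright, stop at 1.75; can be pressed to -0.03 (hard stop). Friction hinge: stays where left when near upright, may sink when lower. From about 0.12 down, rods under the lid press the board against springs and the bar meets the latch: about 8 to 12 N on the yellow pad. Let go unlatched it stays or springs up to 0.05 or more.
- lid_pad (a point): Centre of the yellow press pad (30 x 60 mm) on the lid's outer side, 116 mm from the hinge pin, 6 mm out from the pin's plane. The lid is a black frame with a window, 150 mm wide along the jig's y, 8 mm thick, 0.27 kg. Site x points from the free edge to the hinge, z out of the outer side (up when shut, to the jig's back when upright).
- lid_edge (a point): Middle of the lid's free edge on its outer side, 140 mm from the hinge pin. A steel bar of 6 mm diameter, 36 mm long, stands 7 mm beyond this edge.
- press_plate: Inner side of the lid: a pressure plate 110 x 120 mm with four white rods 15 mm long (below the lid when shut). Not to be touched. Origin 80 mm from the hinge pin, in the lid's mid plane.
- latch (a joint): Swing of the latch on the front deck (rad): 0 = upright over the lid's bar (its rest, by spring), grows as it swings to the front (up to 0.45). The bar pushes it aside by about 0.17 as the lid is pressed down; it snaps back to 0 when the bar has passed, at a lid angle of about 0 to -0.01.
- latch_nose (a point): Tip of the latch's nose, steel hook 22 mm wide with a red tab on its front side; it stands on the jig's front deck in the middle (y = 0), tip 71 mm above the desk, 4 mm ahead of the shut lid's edge; the latch's top is 93 mm above the desk, in front of the nose. Push the lid, not the latch.
- start (a joint): Travel of the green start button (m): 0 = out, 0.005 = fully in (downwards), spring return, about 5 N.
- start_top (a point): Centre of the top of the green start button, 24 mm across, in a metal collar 40 mm across on the front deck at the left (x = -91, y = +50 mm in the jig's frame), top about 77 mm above the desk. It is pressed straight down.
- board: Green circuit board 70 x 60 x 3 mm, loose, lying in the jig's sprung nest under the lid; parts up to 7 mm tall on it. Origin at the centre of its underside. Must stay in the nest and not be touched.
- spare_board: Another such green board lying loose on the desk to the left of the jig. Leave it.
- flux_bottle: Small clear dropper bottle with black teat, 27 mm across, 121 mm tall, standing loose on the desk at the left. Leave it standing.
- driver: Blue-handled screwdriver, 165 mm long, 22 mm thick, lying on the desk at the right of the jig. Leave it.
- felt_pen: White marker with black cap, 125 mm long, 14 mm thick, lying behind the jig. Leave it.
- wire_spool: Blue solder spool, 51 mm across, 36 mm tall, standing behind the jig to the left. Leave it.
- block: Brown sanding block 66 x 28 x 18 mm lying at the right of the jig. Leave it.
- box: Grey parts box with a clear lid, 75 x 122 x 30 mm, standing loose on the desk at the left front. Leave it.

How it is judged:
By the outcome, as a careful person would: the job done as asked, in the order asked, and still so for the second after the job is handed in, with the robot touching nothing.
It also fails if it takes over 45 s, if anything falls off the work surface, if the arm or the gripper's body presses on something with over 40 N, if the wrist force passes 120 N, or if a joint passes its speed limit or range.

## Working session

There is one attempt and no reset: what is moved stays moved. The work goes in short steps, Python scripts to look and compute and a shell command to move; the robot and the scene stay as the last step left them, time stands still between calls to the robot, and variables do not carry over. Pictures are saved under pics/ and viewed, at most 10 in all, crops included, and the job is handed in when it is done.

```bash
ls; mkdir -p pics; cat > h.py <<'E'
import numpy as np, cv2
from station import manip
def grab(n):
    c=manip.camera(n); np.savez('/tmp/%s.npz'%n,**{k:np.array(v) for k,v in c.items()}); return c
def load(n): return np.load('/tmp/%s.npz'%n)
def px(c,u,v,z=None):
    """world point at pixel from range"""
    K=c['mtx']; k=float(c['k1'])
    xd=(u-K[0,2])/K[0,0]; yd=(v-K[1,2])/K[1,1]
    x,y=xd,yd
    for _ in range(20):
        s=1+k*(x*x+y*y); x,y=xd/s,yd/s
    if z is None:
        p=c['range_z'][int(v)-1:int(v)+2,int(u)-1:int(u)+2]; d=np.median(p[p>0]) if (p>0).any() else 0
        return c['R'].T@(np.array([x,y,1])*d-c['t'])
    o=-c['R'].T@c['t']; r=c['R'].T@np.array([x,y,1]); return o+r*(z-o[2])/r[2]
E
python3 - <<'E'
from h import *
for n in('side','top'):
    c=grab(n); cv2.imwrite(f'pics/{n}0.png',cv2.resize(c['image'][:,:,::-1],(800,600),interpolation=cv2.INTER_CUBIC)); print(n,-c['R'].T@c['t'],c['R'][2])
E
```

```text
drive.py
pics
station.py
side [0.28419177 0.81050467 0.41365711] [ 0.32298914 -0.85996863 -0.39513539]
top [0.50875728 0.0430383  1.02447264] [ 0.04788895  0.00212611 -0.9988504 ]
```

View pics/side0.png

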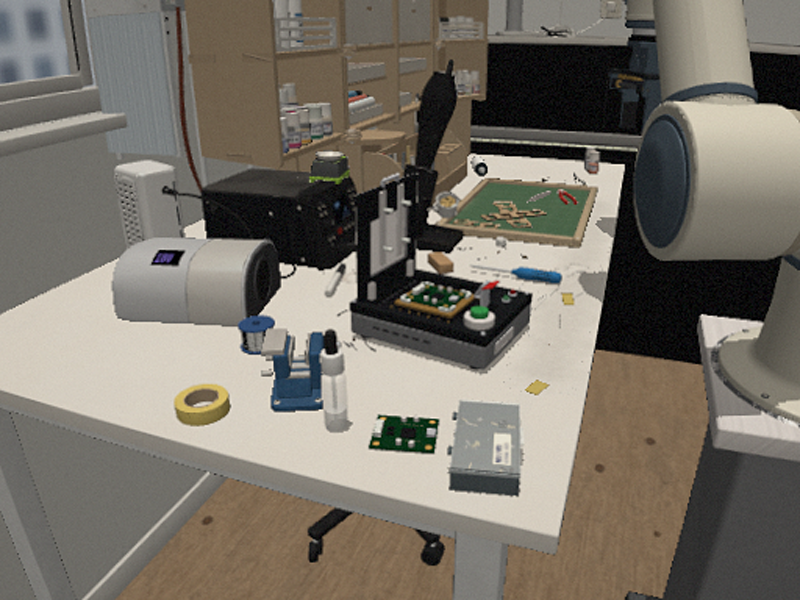

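View pics/top0.png

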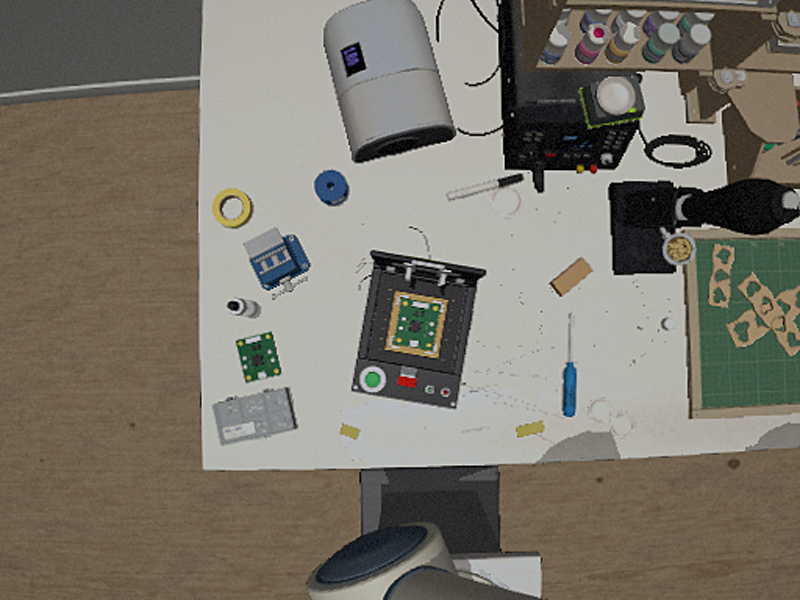

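Side view: the lid stands upright (edge about 360-430,180), green button at (480,312), red latch tab at (490,287). In the top view the button is at (373,379), the latch tab at (407,377), and the deck's front corners at (352,391) and (456,408).

```bash
python3 - <<'E'
from h import *
c=load('top'); s=load('side')
f=.64
np.set_printoptions(precision=4,suppress=True)
for n,u,v,z in [('btn',373,379,.077),('fl',352,391,.055),('fr',456,408,.055),('lidL',373,253,None),('lidR',485,272,None),('latch',407,371,.093)]:
    print(n,px(c,u*f,v*f,z),px(c,u*f,v*f))
print('side btn',px(s,480*f,311*f))
# point cloud of the region above deck
K=c['mtx'];P=[];
for v in range(150,265):
    for u in range(215,318):
        d=c['range_z'][v,u]
        if d>0:
            P.append(np.r_[px(c,u,v),u,v])
P=np.array(P)
h=P[P[:,2]>.15]; print('lid pts',len(h),h[:,:3].min(0),h[:,:3].max(0))
w=P[(P[:,2]>.19)]; r=cv2.fitLine(w[:,:2].astype(np.float32),cv2.DIST_HUBER,0,.01,.01).ravel(); print('lid line',r,np.arctan2(-r[0],r[1]) , w[:,2].mean())
g=P[(P[:,2]>.045)&(P[:,2]<.09)]; print(cv2.minAreaRect(g[:,:2].astype(np.float32)*1000))
im=c['image'];hsv=cv2.cvtColor(im,cv2.COLOR_RGB2HSV)
m=cv2.inRange(hsv,(45,120,80),(80,255,255)); m[:, :215]=0;m[:,262:]=0;m[:230]=0;m[262:]=0
ys,xs=np.nonzero(m);print('green',xs.mean(),ys.mean(),px(c,xs.mean(),ys.mean(),.077))
m=cv2.inRange(hsv,(0,150,80),(8,255,255)); m[:, :240]=0;m[:,275:]=0;m[:230]=0;m[262:]=0
ys,xs=np.nonzero(m);print('red',xs.mean(),ys.mean(),px(c,xs.mean(),ys.mean(),.085),px(c,xs.mean(),ys.mean()))
o=manip.get_obs();print(o['clock'],o['eef_pos'],o['eef_rot'],o['opening'])
E
```

```text
btn [0.4457 0.0967 0.077 ] [0.4457 0.0968 0.0759]
fl [0.4271 0.1298 0.055 ] [0.4227 0.1345 0.003 ]
fr [ 0.3976 -0.0248  0.055 ] [ 0.3915 -0.0285  0.0019]
lidL [0.6135 0.0853 0.209 ] [0.6135 0.0853 0.209 ]
lidR [ 0.5855 -0.0558  0.2095] [ 0.5855 -0.0558  0.2095]
latch [0.457  0.0467 0.093 ] [0.4564 0.0467 0.0825]
side btn [0.4431 0.1056 0.0763]
lid pts 496 [ 0.5757 -0.0554  0.1503] [0.6181 0.0894 0.2206]
lid line [0.1998 0.9798 0.5996 0.0199] -0.20118387 0.209095576848613
((508.4342346191406, 34.24192810058594), (160.5041961669922, 197.688232421875), 78.39105987548828)
green 238.0 242.5 [0.4459 0.0984 0.077 ]
red 260.140625 243.796875 [0.4422 0.0479 0.085 ] [0.4426 0.0479 0.0898]
0.1 [ 0.2756 -0.5606  0.2134] [ 0.974   0.2264 -0.0001 -0.0005] 0.09130724105727922
```

```bash
echo '[[0, 0, -0.03, 0, 0, 0.164, 0], [0, 0, -0.03, 0, 0, 0.164, 0], [0, 0, -0.03, 0, 0, 0.164, 0], [0, 0, 0, 0, 0, 0.165, 0]]' > rows.txt && python3 drive.py rows.txt 20; cat >> h.py <<'E'
O=np.array([.525,.031,0]);Y=-.2
A=np.array([[np.cos(Y),-np.sin(Y),0],[np.sin(Y),np.cos(Y),0],[0,0,1]])
def jig(p): return A.T@(np.asarray(p)-O)
def st():
    from scipy.spatial.transform import Rotation as Ro
    o=manip.get_obs(); M=A.T@Ro.from_quat(o['eef_rot']).as_matrix()
    print('t',round(o['clock'],2),'jig',jig(o['eef_pos']).round(4),'toolx',M[:,0].round(3),'toolz',M[:,2].round(3),'F',(A.T@np.array(o['ft_force'])).round(1),'open',round(o['opening'],4),'j',np.round(o['joints'],2))
E
python3 - <<'E'
from h import *
c=load('top');P=np.array([np.r_[jig(px(c,u,v))] for v in range(60,200) for u in range(190,420) if c['range_z'][v,u]>0])
for x0 in np.arange(.1,.26,.04):
    print(round(x0,2),[round(float(P[(abs(P[:,0]-x0-.02)<.02)&(abs(P[:,1]-y)<.03),2].max(initial=-1)),2) for y in np.arange(.15,-.2,-.06)])
st()
E
```

```text
clock: 0.6
eef_pos: [0.276, -0.5617, 0.3062]
eef_rot: [0.995, -0.103, 0.001, 0.002]
ft_force: [0.8, 0.4, -0.2]
opening: 0.0537
grasp_force: 0.0
0.1 [0.0, 0.0, 0.0, 0.0, 0.0, 0.0]
0.14 [0.04, 0.0, 0.0, 0.0, 0.0, 0.0]
0.18 [0.04, 0.0, 0.0, 0.01, 0.0, 0.0]
0.22 [0.09, 0.1, 0.0, 0.01, 0.02, 0.05]
t 0.6 jig [-0.1263 -0.6304  0.3062] toolx [ 1.    -0.006  0.002] toolz [ 0.002 -0.003 -1.   ] F [ 0.7  0.5 -0.2] open 0.0537 j [-1.21  0.42  1.21  0.    1.5   0.57]
```

```bash
echo '[[0, -0.06, 0, 0, 0, 0, 0], [0, -0.06, 0, 0, 0, 0, 0], [0, -0.06, 0, 0, 0, 0, 0], [0, -0.06, 0, 0, 0, 0, 0], [0, -0.06, 0, 0, 0, 0, 0]]' > rows.txt && python3 drive.py rows.txt >/dev/null;  echo '[[0, -0.06, 0, 0, 0, 0, 0], [0, -0.06, 0, 0, 0, 0, 0], [0, -0.06, 0, 0, 0, 0, 0], [0, -0.06, 0, 0, 0, 0, 0], [0, -0.06, 0, 0, 0, 0, 0]]' > rows.txt && python3 drive.py rows.txt; python3 -c "
from h import *
st()"
```

```text
clock: 1.85
eef_pos: [0.3949, 0.0291, 0.304]
eef_rot: [0.995, -0.1, 0.0, 0.0]
ft_force: [1.3, -0.9, 0.3]
opening: 0.0003
grasp_force: 0.0
t 1.85 jig [-0.1271 -0.0277  0.304 ] toolx [ 1. -0.  0.] toolz [ 0. -0. -1.] F [ 1.4 -0.6  0.3] open 0.0003 j [-0.08  0.07  1.71 -0.    1.36  1.69]
```

```bash
echo '[[0.052, -0.006, 0, 0, 0, 0, 0], [0.052, -0.006, 0, 0, 0, 0, 0], [0.052, -0.006, 0, 0, 0, 0, 0], [0.052, -0.005, 0, 0, 0, 0, 0], [0.052, -0.005, 0, 0, 0, 0, 0]]' > rows.txt && python3 drive.py rows.txt; python3 -c "
from h import *
st()
c=grab('side');cv2.imwrite('pics/s1.png',cv2.resize(c['image'][60:260,180:446,::-1],(800,600),interpolation=cv2.INTER_CUBIC))"
```

```text
clock: 2.48
eef_pos: [0.6568, 0.0027, 0.3035]
eef_rot: [0.995, -0.1, -0.0, 0.0]
ft_force: [0.4, 1.0, -0.3]
opening: 0.0003
grasp_force: 0.0
t 2.48 jig [ 0.1348 -0.0016  0.3035] toolx [ 1.    -0.    -0.001] toolz [-0.001 -0.    -1.   ] F [ 0.2  1.1 -0.3] open 0.0003 j [-0.09  0.48  1.13 -0.    1.54  1.68]
```

View pics/s1.png

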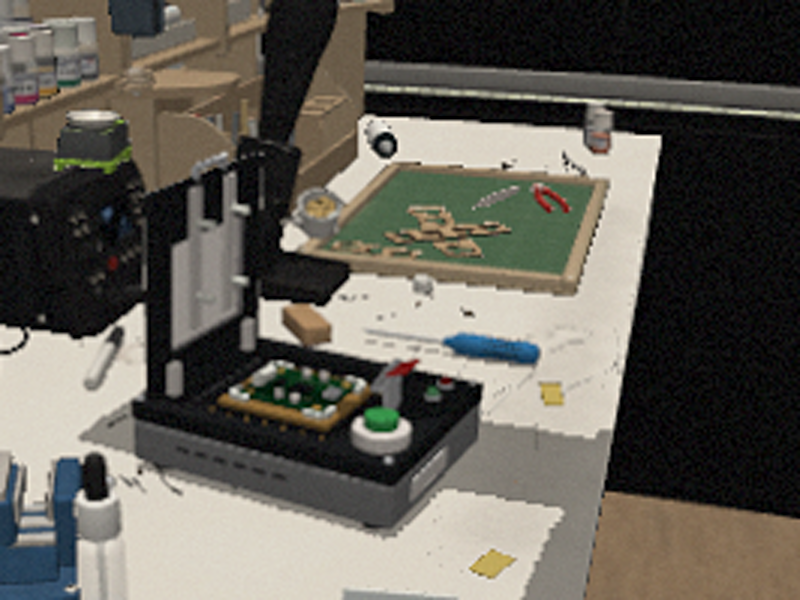

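```bash
echo '[[0, 0, 0.04, 0, 0, 0, 0], [0, 0, 0.04, 0, 0, 0, 0], [-0.005, 0, 0.03, 0, 0, 0, 0], [-0.015, 0, 0, 0, 0, 0, 0], [-0.01, 0, 0, 0, 0, 0, 0]]' > rows.txt && python3 drive.py rows.txt >/dev/null; python3 -c "
from h import *
st()"; echo '[[-0.01, 0, 0, 0, 0, 0, 0], [-0.012, 0, 0, 0, 0, 0, 0], [-0.012, 0, 0, 0, 0, 0, 0], [-0.012, 0, 0.002, 0, 0, 0, 0]]' > rows.txt && python3 drive.py rows.txt; python3 -c "
from h import *
st()
c=grab('side');cv2.imwrite('pics/s2.png',cv2.resize(c['image'][60:260,180:446,::-1],(800,600),interpolation=cv2.INTER_CUBIC))"
```

```text
t 3.15 jig [ 0.1026 -0.0017  0.1935] toolx [ 1.    -0.    -0.001] toolz [-0.001 -0.    -1.   ] F [-0.5 -0.   0.9] open 0.0002 j [-0.08  0.51  1.37 -0.    1.26  1.69]
clock: 3.65
eef_pos: [0.5803, 0.0181, 0.1921]
eef_rot: [0.995, -0.1, 0.0, -0.0]
ft_force: [1.5, -0.6, -0.2]
opening: 0.0006
grasp_force: 0.6
t 3.65 jig [ 0.0567 -0.0017  0.1921] toolx [ 1.    -0.     0.001] toolz [ 0.001  0.    -1.   ] F [ 1.6 -0.3 -0.2] open 0.0006 j [-0.07  0.45  1.49  0.    1.2   1.7 ]
```

View pics/s2.png

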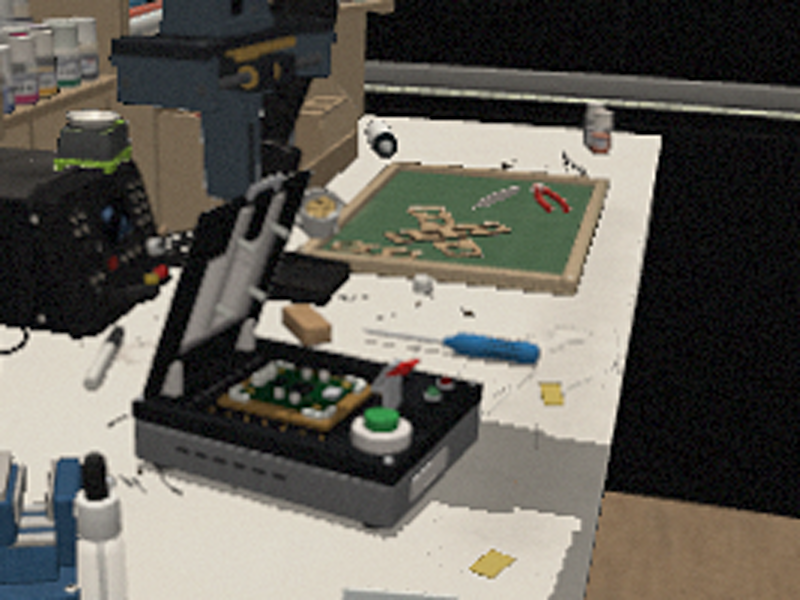

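The picture shows the lid tipped forward to about 1.2 rad, with the fingers behind its outer side at about (240,190). I'll continue along the arc.

```bash
echo '[[-0.012, 0, 0.006, 0, 0, 0, 0], [-0.012, 0, 0.007, 0, 0, 0, 0], [-0.011, 0, 0.007, 0, 0, 0, 0], [-0.009, 0, 0.0085, 0, 0, 0, 0], [-0.009, 0, 0.0085, 0, 0, 0, 0]]' > rows.txt && python3 drive.py rows.txt >/dev/null; python3 -c "
from h import *
st()"; echo '[[-0.009, 0, 0.009, 0, 0, 0, 0], [-0.007, 0, 0.011, 0, 0, 0, 0], [-0.006, 0, 0.011, 0, 0, 0, 0], [-0.004, 0, 0.011, 0, 0, 0, 0], [-0.004, 0, 0.011, 0, 0, 0, 0]]' > rows.txt && python3 drive.py rows.txt; python3 -c "
from h import *
st()
c=grab('side');cv2.imwrite('pics/s3.png',cv2.resize(c['image'][60:260,180:446,::-1],(800,600),interpolation=cv2.INTER_CUBIC))"
```

```text
t 4.33 jig [ 0.0037 -0.0017  0.1542] toolx [ 1. -0. -0.] toolz [-0. -0. -1.] F [-0.1 -0.3  0.1] open 0.0003 j [-0.06  0.43  1.65  0.    1.06  1.71]
clock: 4.95
eef_pos: [0.4994, 0.0345, 0.1011]
eef_rot: [0.995, -0.1, 0.0, 0.0]
ft_force: [0.3, 0.0, -0.0]
opening: 0.0003
grasp_force: 0.1
t 4.95 jig [-0.0258 -0.0017  0.1011] toolx [ 1. -0.  0.] toolz [ 0. -0. -1.] F [ 0.3  0.1 -0. ] open 0.0003 j [-0.05  0.47  1.78 -0.    0.89  1.72]
```

View pics/s3.png

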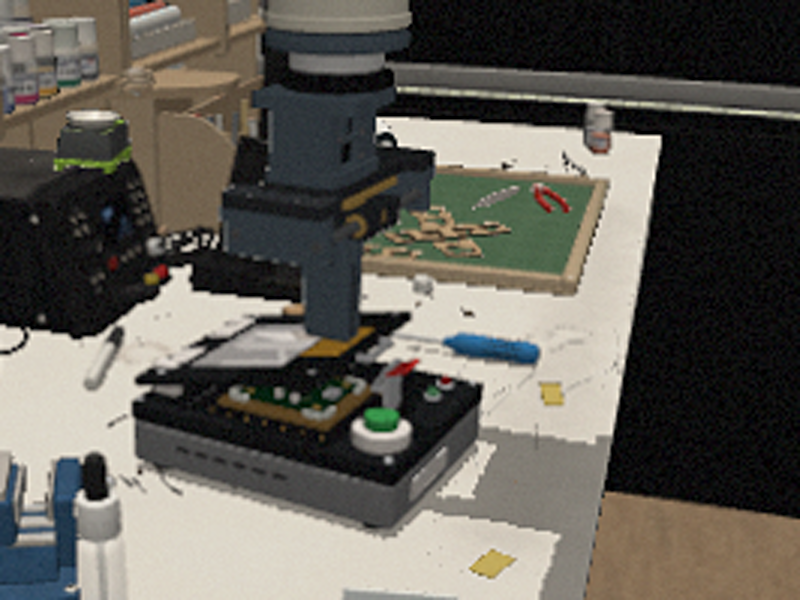

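The lid is nearly down (about 0.2 rad) and the fingertips sit on the yellow pad at (345,335). Next I press down in small steps.

```bash
echo '[[-0.003, 0, 0.006, 0, 0, 0, 0], [-0.002, 0, 0.006, 0, 0, 0, 0], [-0.001, 0, 0.003, 0, 0, 0, 0], [0, 0, 0.003, 0, 0, 0, 0]]' > rows.txt && python3 drive.py rows.txt>/dev/null; python3 -c "
from h import *
st()"; echo '[[0, 0, 0.002, 0, 0, 0, 0], [0, 0, 0.002, 0, 0, 0, 0], [0, 0, 0.002, 0, 0, 0, 0]]' > rows.txt && python3 drive.py rows.txt>/dev/null;python3 -c "
from h import *
st()"
```

```text
t 5.5 jig [-0.0311 -0.0016  0.0842] toolx [ 1.    -0.     0.001] toolz [ 0.001  0.    -1.   ] F [-0.6 -0.9 10. ] open 0.0001 j [-0.05  0.5   1.81 -0.    0.84  1.72]
t 5.88 jig [-0.0316 -0.0016  0.0782] toolx [ 1. -0.  0.] toolz [ 0.  0. -1.] F [-2.5  0.4  9.6] open 0.0002 j [-0.05  0.51  1.81  0.    0.82  1.72]
```

```bash
for i in 1; do echo '[[0, 0, 0.0015, 0, 0, 0, 0], [0, 0, 0.0015, 0, 0, 0, 0]]' > rows.txt && python3 drive.py rows.txt>/dev/null; python3 -c "
from h import *
st()"; done; echo '[[0, 0, 0.001, 0, 0, 0, 0], [0, 0, 0.001, 0, 0, 0, 0]]' > rows.txt && python3 drive.py rows.txt>/dev/null;python3 -c "
from h import *
st()"
```

```text
t 6.12 jig [-0.0319 -0.0016  0.0751] toolx [ 1. -0. -0.] toolz [-0.  0. -1.] F [-4.5  0.3 13.4] open 0.0004 j [-0.05  0.51  1.81  0.    0.82  1.72]
t 6.38 jig [-0.0319 -0.0016  0.0736] toolx [ 1. -0.  0.] toolz [ 0.  0. -1.] F [-7.2 -0.5 23.3] open 0.0004 j [-0.05  0.51  1.82  0.    0.81  1.72]
```

```bash
echo '[[0, 0, 0.001, 0, 0, 0, 0], [0, 0, 0, 0, 0, 0, 0]]' > rows.txt && python3 drive.py rows.txt>/dev/null; python3 -c "
from h import *
st()"; echo '[[0, 0, -0.003, 0, 0, 0, 0], [0, 0, 0, 0, 0, 0, 0]]' > rows.txt && python3 drive.py rows.txt>/dev/null; python3 -c "
from h import *
st()";echo '[[0, 0, -0.003, 0, 0, 0, 0], [0, 0, 0, 0, 0, 0, 0]]' > rows.txt && python3 drive.py rows.txt>/dev/null; python3 -c "
from h import *
st()"
```

```text
t 6.62 jig [-0.0319 -0.0016  0.0727] toolx [ 1. -0.  0.] toolz [ 0.  0. -1.] F [-7.4 -0.9 21.8] open 0.0004 j [-0.05  0.52  1.82  0.    0.81  1.72]
t 6.88 jig [-0.0315 -0.0016  0.0754] toolx [ 1.    -0.     0.001] toolz [ 0.001  0.    -1.   ] F [-3.5  0.7 11. ] open 0.0008 j [-0.05  0.51  1.81  0.    0.82  1.72]
t 7.12 jig [-0.0315 -0.0017  0.078 ] toolx [ 1. -0.  0.] toolz [ 0.  0. -1.] F [-0.6 -0.4 -0.6] open 0.0005 j [-0.05  0.51  1.81  0.    0.82  1.72]
```

```bash
echo '[[0, 0, -0.04, 0, 0, 0, 0], [0.02, 0, -0.04, 0, 0, 0, 0], [0.04, 0, 0, 0, 0, 0, 0], [0.03, 0, 0, 0, 0, 0, 0]]' > rows.txt && python3 drive.py rows.txt; python3 -c "
from h import *
st()
c=grab('side');cv2.imwrite('pics/s4.png',cv2.resize(c['image'][140:240,240:373,::-1],(800,600),interpolation=cv2.INTER_CUBIC))
c=grab('top')
P=np.array([jig(px(c,u,v)) for v in range(150,265) for u in range(215,318) if c['range_z'][v,u]>0])
for x in np.arange(-.08,.09,.01):
    q=P[(abs(P[:,0]-x)<.005)&(abs(abs(P[:,1])-.06)<.01)]; print(round(x,2),len(q),np.median(q[:,2]).round(4) if len(q) else '')
"
```

```text
clock: 7.62
eef_pos: [0.5835, 0.0174, 0.1584]
eef_rot: [0.995, -0.1, 0.001, -0.0]
ft_force: [-0.2, -0.2, 0.6]
opening: 0.0009
grasp_force: 0.0
t 7.62 jig [ 0.06   -0.0017  0.1584] toolx [ 1.    -0.     0.001] toolz [ 0.001  0.    -1.   ] F [-0.2 -0.2  0.6] open 0.0009 j [-0.07  0.49  1.52 -0.    1.13  1.7 ]
-0.08 48 0.0549
-0.07 49 0.0555
-0.06 53 0.0737
-0.05 90 0.076
-0.04 126 0.077
-0.03 137 0.5536
-0.02 148 0.5506
-0.01 157 0.547
-0.0 186 0.5453
0.01 175 0.5457
0.02 225 0.5507
0.03 209 0.5595
0.04 175 0.5643
0.05 17 0.566
0.06 0 
0.07 0 
0.08 0
```

View pics/s4.png

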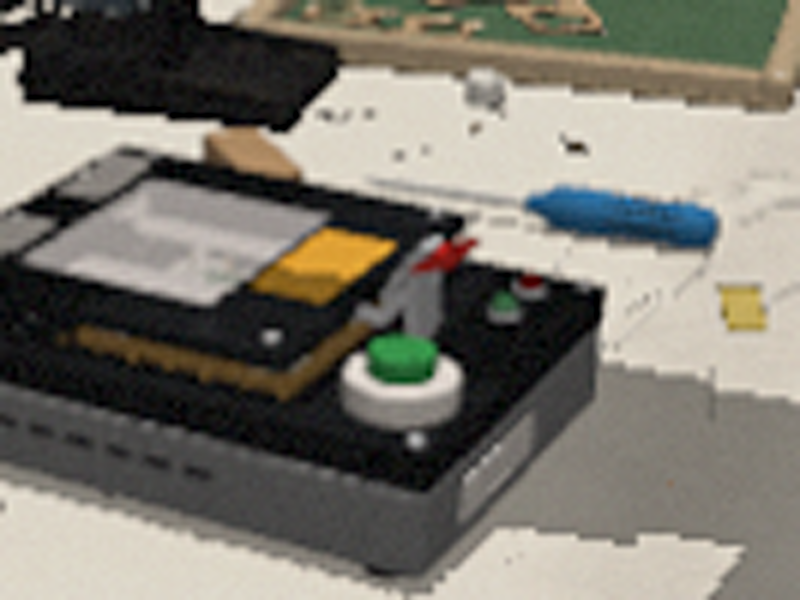

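The lid lies shut: its edge measures 75-77 mm high, the hook nose at (370,315) is over the front edge, and the button is at (400,355). I'll check the latch swing by comparing the red tab's position with the first picture.

```bash
python3 -c "
from h import *
a=cv2.imread('pics/s3.png')
c=load('side')
b=cv2.resize(c['image'][60:260,180:446,::-1],(800,600),interpolation=cv2.INTER_CUBIC)
s2=cv2.imread('pics/s2.png')
for i in (cv2.imread('pics/s1.png'),s2,a,b):
    h=cv2.cvtColor(i,cv2.COLOR_BGR2HSV);m=cv2.inRange(h,(0,150,80),(8,255,255))|cv2.inRange(h,(172,150,80),(180,255,255));m[:350]=0;m[385:]=0;m[:,:370]=0;m[:,430:]=0
    y,x=np.nonzero(m);print(len(x),x.mean(),y.mean())
cv2.imwrite('pics/cmp.png',np.hstack([cv2.resize(k[310:430,320:460],None,fx=2.8,fy=2.8,interpolation=cv2.INTER_CUBIC) for k in (s2,b)]))
"
```

```text
199 403.1206030150754 368.1507537688442
209 403.2918660287081 367.9138755980861
207 403.45893719806764 367.9903381642512
210 402.9761904761905 367.7809523809524
```

View pics/cmp.png

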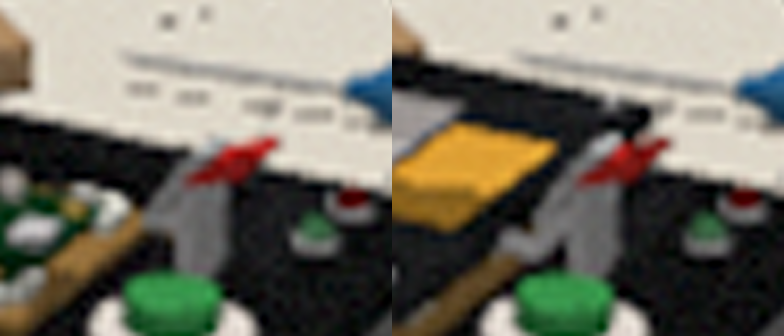

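The latch stands at its rest angle with the lid's bar caught under the nose, at about (515,240) in the right half. The lid is latched, so now the start button.

```bash
echo '[[-0.05, -0.017, 0, 0, 0, 0, 0], [-0.05, -0.017, 0, 0, 0, 0, 0], [-0.051, -0.0175, 0, 0, 0, 0, 0], [0, 0, 0.04, 0, 0, 0, 0], [0, 0, 0.03, 0, 0, 0, 0]]' > rows.txt && python3 drive.py rows.txt>/dev/null; python3 -c "
from h import *
st()"; echo '[[0, 0, 0.006, 0, 0, 0, 0], [0, 0, 0.003, 0, 0, 0, 0], [0, 0, 0.003, 0, 0, 0, 0], [0, 0, 0.002, 0, 0, 0, 0]]' > rows.txt && python3 drive.py rows.txt>/dev/null; python3 -c "
from h import *
st()"
```

```text
t 8.35 jig [-0.094   0.05    0.0872] toolx [1.    0.001 0.   ] toolz [ 0.  0. -1.] F [ 1.3  0.3 -0.2] open 0.0006 j [0.09 0.45 1.9  0.   0.79 1.86]
t 8.85 jig [-0.0921  0.05    0.0744] toolx [ 1.    -0.     0.001] toolz [ 0.001  0.    -1.   ] F [ 0.3 -0.4  2.5] open 0.0004 j [0.09 0.47 1.91 0.   0.76 1.86]
```

```bash
echo '[[0, 0, 0.002, 0, 0, 0, 0], [0, 0, 0.001, 0, 0, 0, 0], [0, 0, 0.001, 0, 0, 0, 0]]' > rows.txt && python3 drive.py rows.txt>/dev/null; python3 -c "
from h import *
st()"; echo '[[0, 0, 0.001, 0, 0, 0, 0], [0, 0, 0.001, 0, 0, 0, 0]]' > rows.txt && python3 drive.py rows.txt>/dev/null; python3 -c "
from h import *
st()"
```

```text
t 9.22 jig [-0.092   0.05    0.0707] toolx [ 1.    -0.     0.001] toolz [ 0.001  0.    -1.   ] F [-4.1 -2.2 39. ] open 0.0003 j [ 0.09  0.48  1.91 -0.    0.75  1.86]
t 9.47 jig [-0.0919  0.05    0.07  ] toolx [ 1.    -0.     0.003] toolz [ 0.003  0.001 -1.   ] F [-12.4  -5.2  79.4] open 0.0002 j [ 0.09  0.48  1.91 -0.    0.74  1.86]
```

```bash
echo '[[0, 0, -0.01, 0, 0, 0, 0], [0, 0, -0.04, 0, 0, 0, 0], [0, 0, -0.05, 0, 0, 0, 0], [-0.02, 0, -0.05, 0, 0, 0, 0], [0, 0, 0, 0, 0, 0, 0]]' > rows.txt && python3 drive.py rows.txt; python3 -c "
from h import *
st()
c=grab('side');cv2.imwrite('pics/s5.png',cv2.resize(c['image'][60:300,140:460,::-1],(800,600),interpolation=cv2.INTER_CUBIC))"
```

```text
clock: 10.1
eef_pos: [0.425, 0.1026, 0.2209]
eef_rot: [0.995, -0.1, 0.002, -0.001]
ft_force: [-0.2, -0.6, -1.5]
opening: 0.0005
grasp_force: 0.0
t 10.1 jig [-0.1122  0.0503  0.2209] toolx [1.    0.    0.005] toolz [ 0.005  0.002 -1.   ] F [-0.1 -0.6 -1.5] open 0.0005 j [0.1  0.22 1.78 0.   1.14 1.87]
```

View pics/s5.png

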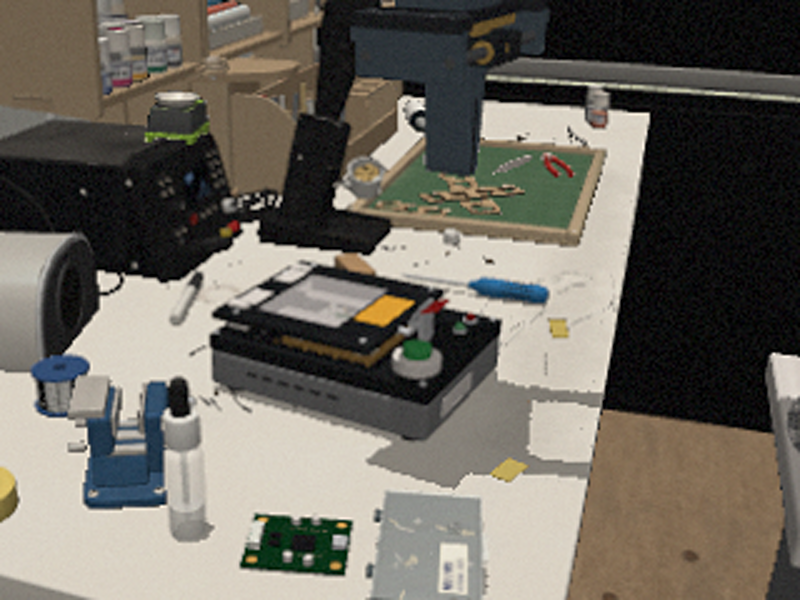

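The lid is still shut under the latch (430,310), the button is back out at (417,350), everything around the jig is in place, and the gripper is clear.

```bash
python3 -c "
from station import manip
print(manip.finish_job())"
```

```text
the job is handed in; nothing more can be done
None
```

The lid is shut and latched; start was then pressed right in (fingertip force reached 79 N at the bottom) and came back out; the job was handed in at about 10 s, with the arm clear and nothing round the jig disturbed in the last side picture.

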